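Index the clipping carrier to the next station and lock it

ROBOT

A 6-joint arm with a two-finger parallel gripper is mounted at the origin on the work surface. World frame = base frame: x ahead of the robot, y to its left, z up, the work surface at z = 0. Lengths are in m, angles in rad, forces in N, time in s.
With the tool pointing down it reaches from about 0.25 to 0.775 m from the base axis. Payload 8.9 kg.
Tool frame: the origin (TCP) lies at the very end of the fingers, on their centre line; the grasp point (between the pads) lies 19 mm behind it; x points along the fingers, z is the direction in which the jaws open and shut, and the axes are right-handed (so a half turn about x gives the same grasp; the last joint's range is limited). The gripper opens to 85 mm and grips with 20 to 120 N. Pads are 22 mm wide; open, the fingers measure 114 mm over their backs; the gripper's body (76 mm by 85 mm) begins 54 mm behind the grasp point. The pads swing forward as they close: fully open they stand 13 mm farther back than shut.
Start: joints at [-1.349, 0.291, -0.153, 1.127, 0, 1.431], TCP at [0.185, -0.491, 0.231] pointing down, gripper open.
Joint ranges: [-2.52, 2.52], [-0.91, 1.74], [-1.3, 1.37], [-1.96, 2.02], [-1.52, 1.47], [-3.14, 3.14]. Speed limits (rad/s): [2.22, 2.22, 2.79, 3.14, 3.14, 3.14].

INTERFACE

Orientations are given as a unit quaternion [w, x, y, z].
In Python, from plant import arm gives the robot as it stands. The module is installed in compiled form; this text tells all that it offers.
- The arm moves only by the tool arm_command, never from a script. Its argument "increments" is a list of rows, each a list of 7 numbers: the turn, a rotation vector about the tool's x, y, z as a fraction of full scale, then the shift along the tool's x, y, z as a fraction of full scale, then the closure, from -1 (fully open) to 1 (shut). In form: [[ax, ay, az, dx, dy, dz, claw], ...]. A call has exactly 8 rows; each row is the pose to reach, as a shift and turn from the pose commanded when the call began, along the tool's axes at that moment, turning the shorter way round; what a row does not reach only later rows make up. Full scale, the value 1, is 0.2 m for a shift and pi rad for a turn. A row lasts 1/12 s, in which the tool goes at most 41.7 mm and 7.16 degrees, less where a joint would pass 70% of its speed; a pose out of reach is approached as far as the arm can. A call with a number of a shift or a turn outside -1 to 1 is refused whole. A call with a gripper value outside its range is refused whole. The fingers move at their own pace and stop on an object; "newtons" is the grip in N (left out, the last holds). Time passes only in rows, so rows that repeat a pose let the fingers close, or fill a call up. It gives the time, the measured TCP pose, the force and the opening at its end, in the units of the state.
- arm.sense(): the state, without advancing time (a new reading comes with each control period).
- arm.grab_frame(name): name is "scene" or "top"; returns (picture, depth): 480x640x3 uint8, red, green, blue; 480x640 float32, m along the optical axis (not along the pixel's ray), 0 where there is no reading.
- arm.camera_info(name): a dict with "mtx" (3x3 intrinsics, pixels), "D" ([k1, k2, p1, p2, k3] as OpenCV has them; the pictures are not rectified), "rvec" (rotation vector, rad) and "tvec" (3), from world to camera coordinates, as OpenCV has them. Camera axes: x right, y down, z forward; pixel columns grow to the right and rows downward; lengths in m; the calibration is good to about 2 mm. A picture is of the moment at which its call begins. camera_info takes no time and is no camera call.
- arm.close_job(): hands the job in, once; it reports no verdict.
The state is a dict: "clock": time; "qpos": joint angles; "joint_vel": joint speeds; "effort": joint torques, N m; "eef_pos": TCP position; "orientation": TCP orientation; "wrist_force": force on the tool from outside, world axes, zero at the start; "moment": the same for the moment, N m; "grip_width": opening from 0.0 (shut) to 1.0 (fully open).
Only numpy, scipy, OpenCV 4.12 (cv2) and the standard library are available. Lean on these libraries where they do the work, as an engineer would, in place of code of your own. Each camera call takes 0.05 s, during which the arm holds its last target. There are 200 camera calls.

TASK

The carrier holding the newspaper clipping has been left between stations on its slide rail. Push it along the rail, tab end trailing, just until its spring plunger clicks down into the next station, the first notch it meets, and do not run on past it; then take the flat lock key out of its wooden block and stand it upright in the carrier's slot, pushed right down so that its wooden head sits on the carrier. Leave the other things on the desk where they are.

Things in the scene. Friction and masses are not known exactly. Their poses are not given: they have to be found in the camera images.
- rail: Fixed slide rail: plywood base 12 mm thick, aluminium runners up to 34 mm high. Origin on the desk under the sliding line, z up; y is the sliding direction (push the carrier towards +y), x points away from the robot. Base spans y -180 to +215, x -80 to +260 mm. A steel strip between the runners, top 30 mm above the desk, has the stations; it is set differently each time and not measured.
- carrier (a joint): Travel of the carrier along the rail's +y in m, 0 to 0.225; starts at 0.002 to 0.03. The next (first) station lies somewhere from 0.085 to 0.135, to be felt or seen; a second lies 0.075 past the first. Carrier about 0.6 kg; sliding takes 2 to 5 N. At a station it jumps to the notch's centre (up to 6 mm ahead of the pusher) and then holds against pushes up to about 20 N.
- board (a point): Middle of the page board's top, 44 mm above the desk: plywood 190 x 130 mm with the clipping, on the +x side of the carrier's aluminium plate (118 mm in x, 130 mm in y, top 48 mm above the desk), 139 mm from the slot along +x and 10 mm along -y. Strip ahead of the carrier: each station is a 14 mm wide cross notch (at rail x = -27 mm) beside a 10.5 mm wide cross gap for the key (at x = +15 mm).
- plunger (a joint): Height of the spring plunger on the carrier, in m: about 0.0037 while its ball rides on the strip between stations, about 0 when clicked down into a notch (readings are noisy: average them). It moves by itself.
- button (a point): Top of the plunger's round black button (18 mm wide) on the carrier, 77 mm above the desk between stations and 73 mm when clicked in; 42 mm from the slot's middle along the rail's -x.
- tab (a point): Push tab, an upright aluminium plate on the trailing (-y) end of the carrier: 60 mm wide along the rail's x, 8 mm thick, from 48 to 93 mm above the desk. The point is the middle of the upper edge of its rear face (facing the rail's -y), the face to push on; 75 mm from the slot's middle along -y and 15 mm along -x. Axes as the rail's.
- slot (a point): Middle of the mouth of the slot in the carrier's top face, 48 mm above the desk, axes as the rail's. The slot goes through the 12 mm plate, 32 mm long in x, 8 mm wide in y, 2 mm chamfer. With the carrier at a station it lies over a gap in the strip and the key goes 33 mm below the mouth; otherwise the key stops on the strip at 18 mm.
- key: Flat lock key standing in its block, 70 g: steel blade 30 mm wide (x), 6 mm thick (y), 33 mm long, narrowed to 26 x 3.5 mm over the lowest 4 mm, under a plain wooden head 36 mm (x) by 16 mm (y) by 42 mm high. Origin at the middle of the blade's lower end, z up; head from z 33 to 75 mm. A half turn about z makes no difference.
- key_block: Fixed wooden block 70 x 60 mm, 36 mm high, with a slot in which the key stands, its blade's lower end 3 mm above the desk and its head resting on the block. The twin block holds the awl instead; the two may be in each other's place.
- awl_block: Fixed wooden block as the other, holding the awl in a round hole.
- awl: Bystander: awl with a turned wooden head 28 mm wide, 80 mm long, standing in its block. Origin at its lower end.
- glue: Bystander: white glue bottle 58 mm wide, 135 mm high, standing. Origin under its centre.
- tape: Bystander: roll of paper tape lying flat, 84 mm wide, 24 mm high. Origin under its centre.
- weight: Bystander: dark steel paperweight 56 mm wide, 46 mm high. Origin under its centre.
- pens: Bystander: clear cup of pens, 76 mm wide, 165 mm high. Origin under its centre.
- tin: Bystander: flat tin 100 x 65 x 32 mm. Origin under its centre.
Things that resemble listed ones, but are neither listed nor needed, are in the scene too. Leave any green or pink look-alike of the key alone.

How it is judged:
On the way:
1. the carrier is clicked in at the next station, the key not yet in the slot (value of joint carrier between 0.075 and 0.145 m and value of joint plunger below 0.0013 m and (horizontal distance between key and slot above 0.02 m or z of key in the frame of slot above -0.005 m)), for 0.2 s.
At the end, for the whole second after the job is handed in: The carrier rests at the next station (travel 0.075 to 0.145 m) with its plunger down in the notch (below 1.3 mm), and the key stands upright (within 0.1 rad) in the carrier's slot with its lower end at least 30 mm below the mouth and within 4 mm of the slot's middle, everything at rest (value of joint carrier between 0.075 and 0.145 m and value of joint plunger below 0.0013 m and z of key in the frame of slot below -0.03 m and horizontal distance between key and slot below 0.004 m and angle between key's own z axis and vertical below 0.1 rad and linear speed of key below 0.02 m/s and velocity of joint carrier between -0.01 and 0.01 m/s); the robot touches nothing.
It fails at once if the carrier is run on past the next station (travel over 0.145 m) (value of joint carrier above 0.145 m).
It fails at once if one of the other things on the desk is shoved more than 20 mm (distance of any of awl, glue, tape, weight, pens, tin from where it was at the start of the episode above 0.02 m).
It also fails if it takes over 64 s, if anything falls off the work surface, if the arm or the gripper's body presses on something with over 40 N, if the wrist force passes 120 N, or if a joint passes its speed limit or range.

## Working session

There is one attempt and no reset: what is moved stays moved. The work goes in short steps, Python scripts to look and compute and a tool call to move; the robot and the scene stay as the last step left them, time stands still between calls to the robot, and variables do not carry over. Pictures are saved under pics/ and viewed, about 8 in all and at most 12, crops included, and the job is handed in when it is done.

Besides the shell and the picture viewer there is one more tool, called after ">>>" as a command line: name --pt "numbers of a row" for each row, then --argument value for the rest. arm_command: Moves the arm, as the interface text tells. Its arguments: {"type":"object","properties":{"increments":{"type":"array","items":{"type":"array","items":{"type":"number"}}},"newtons":{"type":"number"}},"required":["increments"]}

```bash
mkdir -p pics
cat > h.py <<'E'
import numpy as np, cv2
from plant import arm
def grab(name):
    im,d=arm.grab_frame(name); return im.copy(),d.copy()
def save(im,fn,crop=None,scale=1):
    if crop: im=im[crop[1]:crop[3],crop[0]:crop[2]]
    cv2.imwrite('pics/'+fn,cv2.cvtColor(cv2.resize(im,None,fx=scale,fy=scale,interpolation=cv2.INTER_CUBIC),cv2.COLOR_RGB2BGR))
def cam(name):
    c=arm.camera_info(name); return np.array(c['mtx'],float),np.array(c['D'],float),cv2.Rodrigues(np.array(c['rvec'],float))[0],np.array(c['tvec'],float).ravel()
def onplane(name,px,z):
    K,D,R,t=cam(name); n=cv2.undistortPoints(np.array(px,float).reshape(-1,1,2),K,D).reshape(-1,2)
    d=np.c_[n,np.ones(len(n))]@R; o=-R.T@t
    return o+d*((z-o[2])/d[:,2])[:,None]
def depthpt(name,px,d):
    K,D,R,t=cam(name); n=cv2.undistortPoints(np.array(px,float).reshape(-1,1,2),K,D).reshape(-1,2)
    z=np.array([d[int(v),int(u)] for u,v in np.reshape(px,(-1,2))])
    return (np.c_[n,np.ones(len(n))]*z[:,None]-t)@R
def proj(name,P):
    K,D,R,t=cam(name); return cv2.projectPoints(np.array(P,float).reshape(-1,1,3),R,t,K,D)[0].reshape(-1,2)
def toolmove(dp):
    from scipy.spatial.transform import Rotation as Ro
    s=arm.sense(); q=s['orientation']; R=Ro.from_quat([q[1],q[2],q[3],q[0]])
    return R.inv().apply(dp)/0.2
E
python3 - <<'E'
from h import *
for n in('top','scene'):
    im,d=grab(n); save(im,n+'0.png'); np.savez('pics/'+n+'0',im=im,d=d)
    K,D,R,t=cam(n); print(n,K[0,0],D,-R.T@t,R[2])
s=arm.sense(); print(s)
E
```

```text
top 603.4337289082491 [-0.09671772  0.          0.          0.          0.        ] [0.2370502  0.00256168 1.7938467 ] [ 0.16821461  0.00900031 -0.98570931]
scene 619.3923345346202 [-0.10679959  0.          0.          0.          0.        ] [1.25821889 0.53846773 1.19693138] [-0.50844089 -0.35319905 -0.78532687]
{'clock': 0.1, 'qpos': array([-1.34930966e+00,  2.91226570e-01, -1.54018764e-01,  1.12672851e+00,
        4.45288912e-05,  1.43148090e+00]), 'joint_vel': array([-3.22666364e-04, -2.30336405e-03, -3.42304982e-06,  8.32554140e-05,
       -6.83317497e-04,  8.77447655e-04]), 'effort': array([ 4.53578014e-05, -5.37980032e+01,  3.31918859e+01,  9.26706096e-03,
       -1.39497270e-04,  1.25922334e-06]), 'eef_pos': array([ 0.18526184, -0.49081262,  0.23080036]), 'orientation': array([ 0.58130231,  0.4024674 ,  0.58189342, -0.40188016]), 'wrist_force': array([ 0.21859444,  0.3668225 , -0.48926233]), 'moment': array([ 0.00869227, -0.00170308, -0.03894634]), 'grip_width': 0.9974058106944309}
```

View pics/top0.png

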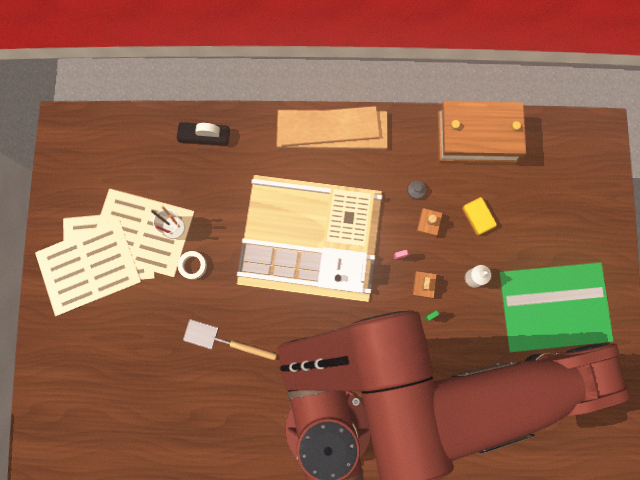

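View pics/scene0.png

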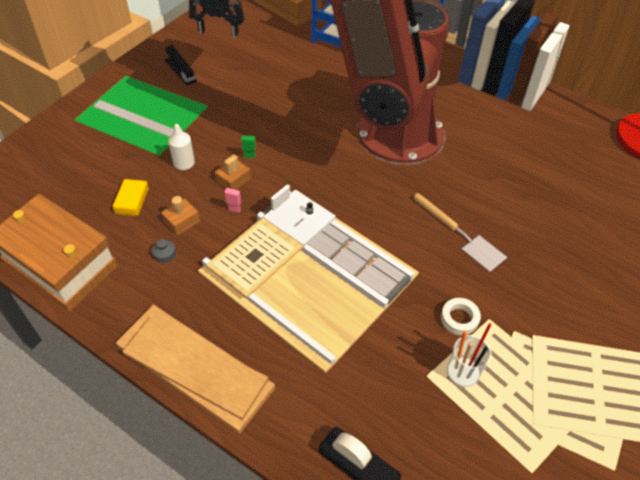

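The top view shows the rail at (240–380, 180–300) with the carrier's white plate near (343,268). The two blocks are at (430,222) and (425,285). Candidates for the key are the head at (425,285), the head at (431,220), the pink one at (401,254) and the green one at (433,316). In the scene view these are at (233,165), (178,207), (233,198) and (249,147). Next comes one close crop to choose.

Run:
```python
from h import *
a=np.load('pics/top0.npz');b=np.load('pics/scene0.npz')
A=cv2.resize(a['im'][195:330,310:450],(560,540),interpolation=cv2.INTER_CUBIC)[:,:]
save(a['im'],'c_top.png',(230,170,450,330),3.6)
save(b['im'],'c_scene.png',(150,120,420,310),2.9)
```

```text
(no output)
```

View pics/c_top.png

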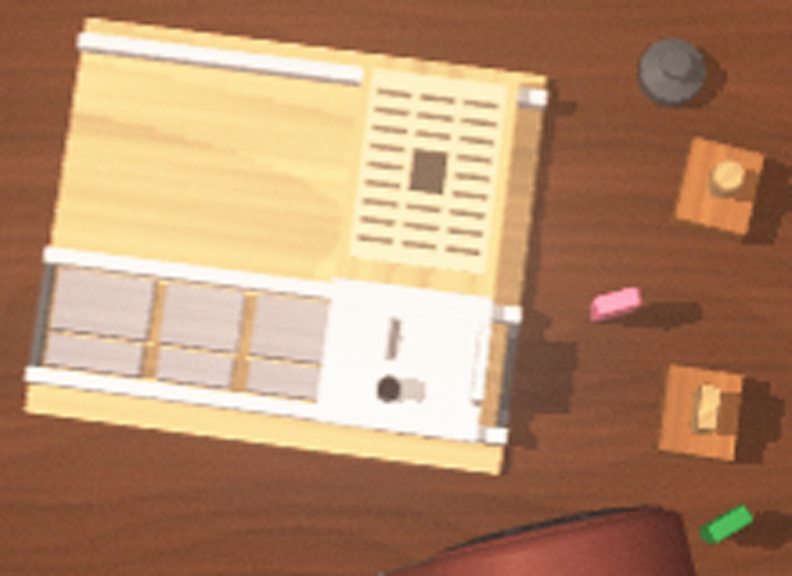

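View pics/c_scene.png

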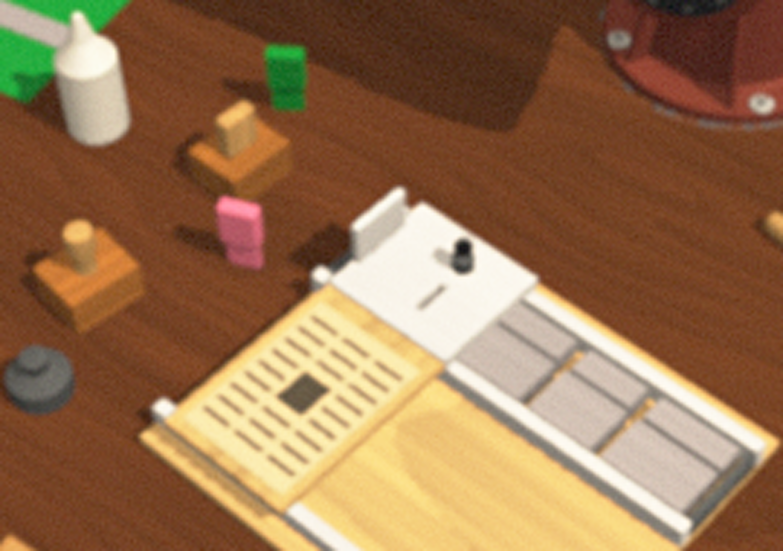

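The crops confirm the choice. The key is the rectangular wooden head in the block at top pixel (425,285), and the round awl head is at (431,220). The pink (401,254) and green (433,316) ones are decoys. Slot ≈ (339.5,264), button ≈ (338,278), tab ≈ (363,270) and first gap ≈ (298,257).

Run:
```python
from h import *
a=np.load('pics/top0.npz');b=np.load('pics/scene0.npz');np.set_printoptions(precision=4,suppress=True)
T=lambda l:np.array(l)/3.6+[230,170]-0.36
S=lambda l:np.array(l)/2.9+[150,120]-0.33
# rail direction: runner lines (top z .034): front runner and middle runner, far runner
for nm,l in(('front',[(30,374),(320,412)]),('mid',[(47,254),(330,288)]),('far',[(82,40),(360,74)])):
    P=onplane('top',T(l),.034); print(nm,P[:,:2].ravel(),np.arctan2(*(P[0]-P[1])[[1,0]]))
P=onplane('scene',S([(455,368),(685,527)]),.034);print('mid scene',P[:,:2].ravel(),np.arctan2(*(P[1]-P[0])[[1,0]]))
print('slot',onplane('top',T([(390,319),(398,358),(394,338)]),.048)[:,:2].ravel(),onplane('scene',S([(431,298)]),.048))
print('button',onplane('top',T([(388,388)]),.077),onplane('scene',S([(463,244)]),.077))
print('tab',onplane('top',T([(490,324),(480,404)]),.093).ravel(), onplane('scene',S([(352,240),(404,190)]),.093).ravel())
print('gaps',onplane('top',T([(246,330),(155,318)]),.03).ravel())
print('gapscene',onplane('scene',S([(555,373),(630,421)]),.03).ravel())
# key head
for n,d in(('top',a),('scene',b)):
    hsv=cv2.cvtColor(d['im'],cv2.COLOR_RGB2HSV)
    c=T([(709,408)])[0] if n=='top' else S([(238,125)])[0]
    x,y=c.astype(int); print(n,hsv[y,x],hsv[y+10 if n=='scene' else y-10,x]); 
    w=hsv[y-8:y+9,x-9:x+10]; print(w[:,:,2]); print(w[:,:,1])
    print(depthpt(n,[c],d['d']))
```

```text
front [0.4447 0.2704 0.417  0.0328] 1.4546886336426135
mid [0.5445 0.26   0.5192 0.0262] 1.4631344431245223
far [0.7272 0.2375 0.7005 0.0038] 1.456855388482335
mid scene [0.515  0.0276 0.542  0.2606] 1.4553462067872147
slot [ 0.4921 -0.0231  0.4603 -0.0299  0.4766 -0.0265] [[ 0.4744 -0.0247  0.048 ]]
button [[ 0.4325 -0.0217  0.077 ]] [[ 0.4309 -0.0223  0.077 ]]
tab [ 0.4826 -0.1016  0.093   0.4189 -0.0939  0.093 ] [ 0.4909 -0.0922  0.093   0.4206 -0.0898  0.093 ]
gaps [0.484  0.0946 0.03   0.493  0.1696 0.03  ]
gapscene [0.4702 0.0963 0.03   0.477  0.1723 0.03  ]
top [ 20 115 250] [ 11 154 146]
[[212 209 202 207 211 215 213 218 214 213 213 220 222 227 225 216 213 217
  195]
 [208 210 203 207 215 212 211 218 213 216 216 220 222 226 224 214 214 218
  216]
 [213 208 204 209 213 213 211 217 213 187 212 219 221 226 223 215 212 218
  217]
 [213 206 202 207 212 210 212 179 241 240 239 217 210 226 223 212 215 218
  216]
 [216 206 204 210 213 210 190 170 243 242 242 243 246 219 221 211 212 217
  216]
 [214 204 206 210 214 189 179 175 237 244 245 245 242 157 156 151 151 154
  134]
 [213 203 2
[... 4404 characters left out ...]
 146 151 167 183
  178]
 [178 177 156 153 148 149 144 150 153 146 150 149 147 145 146 148 174 176
  192]
 [180 168 165 145 146 148 147 147 148 146 143 150 149 150 146 150 159 179
  180]
 [178 181 155 149 152 149 147 146 150 143 147 150 152 147 141 150 167 179
  188]
 [185 178 162 151 139 148 145 146 146 150 149 147 143 151 146 148 165 183
  188]
 [180 196 162 160 152 146 147 149 152 143 144 148 151 147 149 152 166 178
  183]
 [177 178 184 151 164 136 142 148 145 147 151 150 145 143 151 157 173 188
  183]
 [189 176 171 161 141 151 149 144 147 148 147 147 149 157 160 166 181 180
  188]
 [185 192 189 160 147 150 148 151 144 151 142 148 155 164 170 183 181 181
  186]]
[[ 0.422  -0.2714  0.0699]]
```

>>> arm_command --pt "-0.04 0 0 0 0.2 -0.12 1" --pt "-0.08 0 0 0 0.4 -0.24 1" --pt "-0.12 0 0 0 0.6 -0.36 1" --pt "-0.16 0 0 0 0.75 -0.48 1" --pt "-0.2 0 0 0 0.92 -0.58 1" --pt "-0.24 0 0 0 0.92 -0.58 1" --pt "-0.28 0 0 0 0.92 -0.58 1" --pt "-0.31 0 0 0 0.92 -0.58 1" --newtons 60

```text
clock: 0.77
eef_pos: [0.3171, -0.3165, 0.2312]
orientation: [0.702, 0.08, 0.703, -0.08]
wrist_force: [0.2, -0.8, 0.6]
grip_width: -0.002
```

```bash
cat >> h.py <<'E'
from scipy.spatial.transform import Rotation as Ro
YR=1.4575; RX=np.array([np.sin(YR),-np.cos(YR),0]); RY=np.array([np.cos(YR),np.sin(YR),0])
SLOT0=np.array([.4752,-.0257,.048])
def plan(target,yaw=YR):
    """tool-frame shift (units .2 m) and turn about each axis (units pi) to target TCP with jaw axis at yaw, tool down"""
    s=arm.sense(); q=s['orientation']; R=Ro.from_quat([q[1],q[2],q[3],q[0]])
    z=np.array([np.cos(yaw),np.sin(yaw),0]); x=np.array([0,0,-1.]); G=Ro.from_matrix(np.c_[x,np.cross(z,x),z])
    print('t',round(s['clock'],2),'pos',s['eef_pos'].round(4),'F',np.round(s['wrist_force'],1),'w',round(s['grip_width'],3),'jaw',round(float(np.arctan2(*R.as_matrix()[[1,0],2])),4))
    print('turn',((R.inv()*G).as_rotvec()/np.pi).round(4),'shift',(R.inv().apply(np.array(target)-s['eef_pos'])/.2).round(4))
E
python3 - <<'E'
from h import *
np.set_printoptions(precision=4,suppress=True)
tab=SLOT0-.075*RY-.015*RX; print(tab)
plan([*(tab-.045*RY)[:2],.2])
im,d=grab('top'); a=np.load('pics/top0.npz')['im']
hsv=cv2.cvtColor(a,cv2.COLOR_RGB2HSV)
m=np.zeros((480,640),np.uint8); m[275:291,422:432]=((hsv[...,2]>222)&(hsv[...,1]<135))[275:291,422:432]
ys,xs=np.nonzero(m); P=onplane('top',np.c_[xs,ys],.078)[:,:2].astype(np.float32)
print('head',cv2.minAreaRect(P),P.mean(0),len(P)); e=np.linalg.eigh(np.cov(P.T)); print(e)
T=lambda l:np.array(l)/3.6+[230,170]-0.36; S=lambda l:np.array(l)/2.9+[150,120]-0.33
B=onplane('top',T([(672,364),(745,372),(737,461),(659,449)]),.036)[:,:2]; print('block',B,B.mean(0))
print('scene head', onplane('scene',S([(218,126),(248,102),(256,113),(229,136)]),.078)[:,:2])
print('scene block', onplane('scene',S([(186,155),(291,153),(241,184)]),.036)[:,:2])
print('decoys',onplane('top',T([(615,303),(727,523)]),.04)[:,:2],'awl',onplane('top',T([(730,175)]),.08))
E
```

```text
[ 0.4518 -0.0985  0.048 ]
t 0.77 pos [ 0.3171 -0.3165  0.2312] F [ 0.2 -0.8  0.6] w -0.002 jaw -0.2271
turn [-0.5362  0.     -0.0001] shift [0.1562 0.9901 0.4363]
head ((0.4204219877719879, -0.27649232745170593), (0.013639096170663834, 0.03277428820729256), 79.90674591064453) [ 0.4204 -0.2764] 58
EighResult(eigenvalues=array([0.    , 0.0001]), eigenvectors=array([[-0.1412, -0.99  ],
       [-0.99  ,  0.1412]]))
block [[ 0.4597 -0.2538]
 [ 0.4539 -0.3135]
 [ 0.3811 -0.3059]
 [ 0.3902 -0.2425]] [ 0.4212 -0.279 ]
scene head [[ 0.439  -0.2795]
 [ 0.4001 -0.2766]
 [ 0.4071 -0.2619]
 [ 0.4432 -0.2635]]
scene block [[ 0.4536 -0.3105]
 [ 0.3978 -0.2333]
 [ 0.4536 -0.2464]]
decoys [[ 0.5089 -0.207 ]
 [ 0.3307 -0.2965]] awl [[ 0.6085 -0.2962  0.08  ]]
```

>>> arm_command --pt "-0.04 0 0 0 0.2 0.08 1" --pt "-0.08 0 0 0 0.4 0.16 1" --pt "-0.12 0 0 0 0.6 0.26 1" --pt "-0.16 0 0 0 0.8 0.36 1" --pt "-0.2 0 0 0.05 0.99 0.436 1" --pt "-0.24 0 0 0.1 0.99 0.436 1" --pt "-0.28 0 0 0.15 0.99 0.436 1" --pt "-0.31 0 0 0.15 0.99 0.436 1"

```text
clock: 1.48
eef_pos: [0.447, -0.1441, 0.1993]
orientation: [0.658, -0.256, 0.66, 0.258]
wrist_force: [-0.7, -0.2, -0.3]
grip_width: 0.003
```

Run:
```python
from h import *
tab=SLOT0-.075*RY-.015*RX
plan([*(tab-.045*RY)[:2],.06])
```

```text
t 1.48 pos [ 0.447  -0.1441  0.1993] F [-0.7 -0.2 -0.3] w 0.003 jaw 0.7437
turn [-0.2272 -0.     -0.0011] shift [0.6963 0.0018 0.0026]
```

>>> arm_command --pt "-0.04 0 0 0.1 0 0 1" --pt "-0.08 0 0 0.2 0 0 1" --pt "-0.12 0 0 0.3 0 0 1" --pt "-0.16 0 0 0.4 0 0 1" --pt "-0.2 0 0 0.5 0 0 1" --pt "-0.227 0 -0.001 0.6 0 0 1" --pt "-0.227 0 -0.001 0.69 0 0 1" --pt "-0.227 0 -0.001 0.69 0 0 1"

```text
clock: 2.15
eef_pos: [0.4453, -0.1447, 0.0604]
orientation: [0.529, -0.468, 0.53, 0.469]
wrist_force: [-0.3, -0.3, -0.9]
grip_width: -0.002
```

Run:
```python
from h import *
tab=SLOT0-.075*RY-.015*RX
plan([*(tab-.016*RY)[:2],.06])
im,d=grab('scene'); save(im,'s1.png',(150,100,420,300),2.9)
```

```text
t 2.15 pos [ 0.4453 -0.1447  0.0604] F [-0.3 -0.3 -0.9] w -0.002 jaw 1.4482
turn [-0.003   0.0002 -0.0007] shift [ 0.0021 -0.0049  0.153 ]
```

View pics/s1.png

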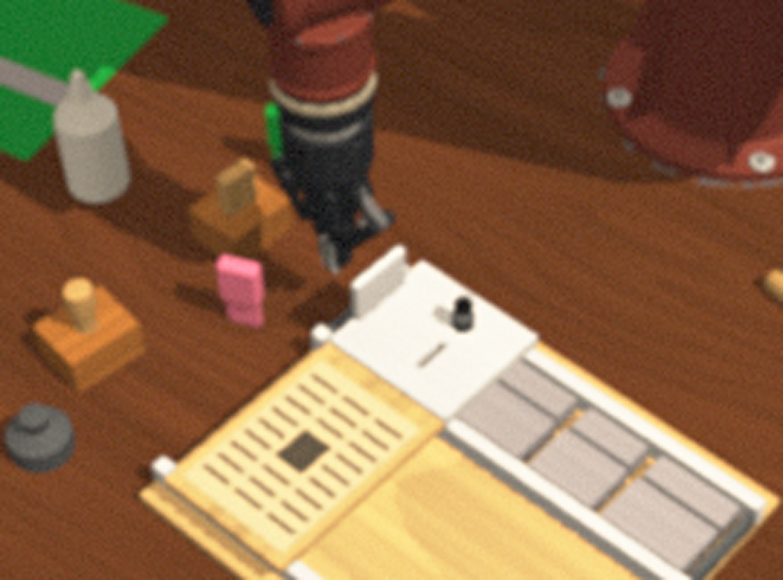

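The scene crop shows the shut gripper just behind the tab (tip ≈ (335,265), tab ≈ (378,282) in the crop), clear of the pink decoy and the blocks. Now I push.

>>> arm_command --pt "-0.003 0 -0.001 0 -0.005 0.05 1" --pt "-0.003 0 -0.001 0 -0.005 0.11 1" --pt "-0.003 0 -0.001 0 -0.005 0.19 1" --pt "-0.003 0 -0.001 0 -0.005 0.27 1" --pt "-0.003 0 -0.001 0 -0.005 0.36 1" --pt "-0.003 0 -0.001 0 -0.005 0.45 1" --pt "-0.003 0 -0.001 0 -0.005 0.52 1" --pt "-0.003 0 -0.001 0 -0.005 0.55 1"

```text
clock: 2.87
eef_pos: [0.4626, -0.0345, 0.0644]
orientation: [0.528, -0.474, 0.525, 0.469]
wrist_force: [0.2, -4.8, 0.9]
grip_width: 0.001
```

```bash
cat >> h.py <<'E'
def button(name='top',s=0):
    """button rail-y travel from the start; dark blob near line of travel"""
    im,d=grab(name); 
    B0=np.array([.4318,-.022,.075]); v=im.max(2).astype(float)
    guess=[proj(name,B0+RY*k)[0] for k in(0,.16)]
    lo=np.min(guess,0)-8; hi=np.max(guess,0)+8; x0,y0=lo.astype(int); x1,y1=hi.astype(int)
    m=(v[y0:y1,x0:x1]<70).astype(np.uint8); n,l,st,c=cv2.connectedComponentsWithStats(m)
    for i in range(1,n):
        if st[i,4]>8: p=onplane(name,[c[i]+[x0,y0]],.077)[0]; print(name,'blob',st[i,4],(c[i]+[x0,y0]).round(1),p.round(4),'ry',((p-B0)@RY).round(4),'rx',((p-B0)@RX).round(4))
    return im
E
python3 - <<'E'
from h import *
tab=SLOT0-.075*RY-.015*RX
plan(tab*[1,1,0]+[0,0,.06]); im=button('top');im2=button('scene')
a=np.load('pics/top0.npz')['im'];
E
```

```text
t 2.87 pos [ 0.4626 -0.0345  0.0644] F [ 0.2 -4.8  0.9] w 0.001 jaw 1.4613
turn [ 0.0012 -0.0004  0.0025] shift [ 0.0221  0.0187 -0.3239]
scene blob 108 [306.3 201.9] [ 0.4298 -0.0318  0.077 ] ry -0.01 rx -0.0008
scene blob 18 [335.3 222.7] [0.4454 0.0618 0.077 ] ry 0.0848 rx 0.004
```

>>> arm_command --pt "0 0 0.002 0 0 0.02 1" --pt "0 0 0.002 0.01 0 0.04 1" --pt "0 0 0.002 0.01 0 0.06 1" --pt "0 0 0.002 0.015 0 0.075 1" --pt "0 0 0.002 0.015 0 0.085 1" --pt "0 0 0.002 0.015 0 0.095 1" --pt "0 0 0.002 0.015 0 0.1 1" --pt "0 0 0.002 0.015 0 0.1 1"

```text
clock: 3.63
eef_pos: [0.4637, -0.0162, 0.06]
orientation: [0.526, -0.472, 0.527, 0.472]
wrist_force: [-0.3, 0.7, -0.3]
grip_width: -0.0
```

Run:
```python
from h import *
tab=SLOT0-.075*RY-.015*RX
plan(tab*[1,1,0]+[0,0,.06]); im2=button('scene'); im=button('top'); save(im2,'s2.png',(230,150,380,260),5); np.savez('pics/s2',im=im2)
```

```text
t 3.63 pos [ 0.4637 -0.0162  0.06  ] F [-0.3  0.7 -0.3] w -0.0 jaw 1.4607
turn [ 0.001  -0.0001 -0.0003] shift [ 1.000e-04  1.380e-02 -4.157e-01]
scene blob 244 [308.7 204. ] [ 0.4322 -0.0232  0.077 ] ry -0.0011 rx 0.0005
scene blob 19 [340.4 226.3] [0.4479 0.0777 0.077 ] ry 0.1009 rx 0.0047
```

View pics/s2.png

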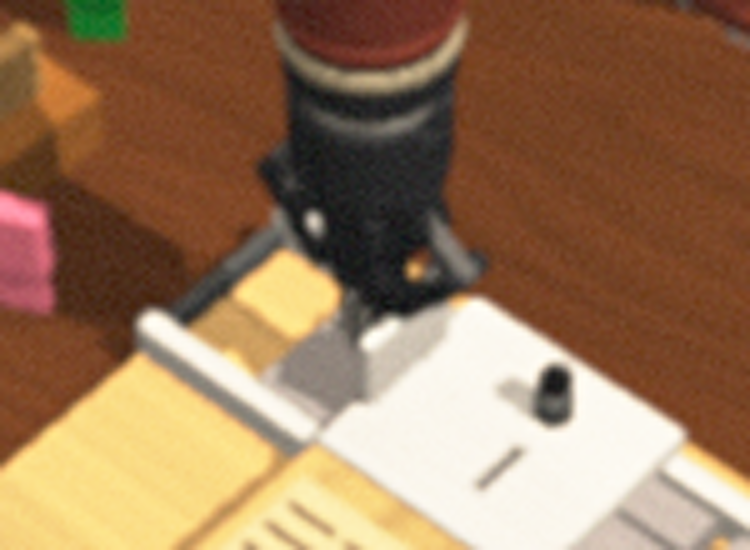

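The crop shows the shut fingers on the tab's rear face, the button at (553,380) and the slot at (500,467) in crop pixels, with the carrier square on the rail.

Run:
```python
from h import *
im=np.load('pics/s2.npz')['im']; a=np.load('pics/scene0.npz')['im']
def slot(im,px,r=9):
    x,y=px; g=im.min(2)[y-r:y+r+1,x-r:x+r+1].astype(float); n,l,st,c=cv2.connectedComponentsWithStats((g<165).astype(np.uint8))
    i=min((i for i in range(1,n) if st[i,4]>5),key=lambda i:np.hypot(*(c[i]-r)))
    p=onplane('scene',[c[i]+[x-r,y-r]],.048)[0]; print(st[i],p.round(4)); return p
p0=slot(a,(298,222)); p1=slot(im,(330,243)); print('travel',((p1-p0)@RY).round(4),((p1-p0)@RX).round(4))
```

```text
[ 6  6  8  7 11] [ 0.473 -0.025  0.048]
[ 5  6  8  8 16] [0.4848 0.0724 0.048 ]
travel 0.0981 0.0008
```

>>> arm_command --pt "0 0 0 0 0 0.008 1" --pt "0 0 0 0 0 0.016 1" --pt "0 0 0 0 0 0.024 1" --pt "0 0 0 0 0 0.032 1" --pt "0 0 0 0 0 0.04 1" --pt "0 0 0 0 0 0.045 1" --pt "0 0 0 0 0 0.05 1" --pt "0 0 0 0 0 0.055 1"

```text
clock: 4.4
eef_pos: [0.4652, -0.0055, 0.0602]
orientation: [0.526, -0.472, 0.527, 0.471]
wrist_force: [-1.5, -1.9, -0.4]
grip_width: -0.002
```

```bash
cat >> h.py <<'E'
def travel():
    im,_=grab('scene'); a=np.load('pics/scene0.npz')['im']; P=[]
    k=(arm.sense()['eef_pos'][1]+.0162)+.098
    for im,px in((a,(298,222)),(im,proj('scene',[.473+RY[0]*k,-.025+RY[1]*k,.048])[0].astype(int))):
        r=9;x,y=px; g=im.min(2)[y-r:y+r+1,x-r:x+r+1]; n,l,st,c=cv2.connectedComponentsWithStats((g<165).astype(np.uint8))
        i=min((i for i in range(1,n) if st[i,4]>5),key=lambda i:np.hypot(*(c[i]-r))); P.append(onplane('scene',[c[i]+[x-r,y-r]],.048)[0])
    s=arm.sense(); print('travel',((P[1]-P[0])@RY).round(4),'slot',P[1].round(4),'area',st[i,4],'t',s['clock'],'F',s['wrist_force'].round(1),'pos',s['eef_pos'].round(4))
E
python3 -c "
from h import *
travel()"
```

```text
travel 0.1087 slot [0.4853 0.0829 0.048 ] area 15 t 4.45 F [ 0.2 -0.   0.3] pos [ 0.4653 -0.0054  0.0602]
```

>>> arm_command --pt "0 0 0 0 0 0.004 1" --pt "0 0 0 0 0 0.008 1" --pt "0 0 0 0 0 0.012 1" --pt "0 0 0 0 0 0.016 1" --pt "0 0 0 0 0 0.02 1" --pt "0 0 0 0 0 0.024 1" --pt "0 0 0 0 0 0.027 1" --pt "0 0 0 0 0 0.03 1"

```text
clock: 5.12
eef_pos: [0.4659, 0.0004, 0.0602]
orientation: [0.527, -0.472, 0.527, 0.472]
wrist_force: [-0.2, 0.3, -0.0]
grip_width: -0.001
```

```bash
python3 -c "
from h import *
travel()"
```

```text
travel 0.1161 slot [0.4865 0.0903 0.048 ] area 14 t 5.1667 F [ 0.1 -0.9  0.4] pos [0.4659 0.0005 0.0602]
```

>>> arm_command --pt "0 0 0 0 0 0.002 1" --pt "0 0 0 0 0 0.004 1" --pt "0 0 0 0 0 0.006 1" --pt "0 0 0 0 0 0.008 1" --pt "0 0 0 0 0 0.01 1" --pt "0 0 0 0 0 0.012 1" --pt "0 0 0 0 0 0.014 1" --pt "0 0 0 0 0 0.016 1"

```text
clock: 5.83
eef_pos: [0.4662, 0.0035, 0.0601]
orientation: [0.526, -0.472, 0.527, 0.471]
wrist_force: [-0.4, 0.4, 0.8]
grip_width: -0.002
```

```bash
python3 -c "
from h import *
travel();travel()"
```

```text
travel 0.1216 slot [0.4873 0.0958 0.048 ] area 15 t 5.8833 F [-1.3  0.5 -0.9] pos [0.4662 0.0035 0.0602]
travel 0.1216 slot [0.4882 0.0956 0.048 ] area 16 t 5.9333 F [ 0.3  0.6 -0.5] pos [0.4662 0.0035 0.0601]
```

>>> arm_command --pt "0 0 0 0 0 0.002 1" --pt "0 0 0 0 0 0.004 1" --pt "0 0 0 0 0 0.006 1" --pt "0 0 0 0 0 0.008 1" --pt "0 0 0 0 0 0.009 1" --pt "0 0 0 0 0 0.01 1" --pt "0 0 0 0 0 0.011 1" --pt "0 0 0 0 0 0.012 1"

```text
clock: 6.6
eef_pos: [0.4665, 0.0058, 0.0601]
orientation: [0.526, -0.472, 0.527, 0.471]
wrist_force: [-0.6, 0.0, -0.2]
grip_width: 0.0
```

```bash
python3 -c "
from h import *
travel();im2=button('scene')
plan([.43,-.05,.2])"
```

```text
travel 0.1216 slot [0.4873 0.0958 0.048 ] area 15 t 6.65 F [0.2 0.6 0.3] pos [0.4665 0.0059 0.0601]
scene blob 423 [313.5 205.4] [ 0.4295 -0.011   0.077 ] ry 0.0106 rx -0.0036
scene blob 22 [348.1 232.5] [0.4532 0.1026 0.077 ] ry 0.1262 rx 0.0072
t 6.7 pos [0.4665 0.0058 0.0602] F [ 0.   0.3 -0.8] w 0.003 jaw 1.4604
turn [ 0.0009 -0.0004 -0.0001] shift [-0.6989  0.1508 -0.2984]
```

The carrier clicked in. The last 2.4 mm of pusher travel met no force and left the slot where it was (travel 0.1216 from the start, predicted 0.120). Now I go to the key.

>>> arm_command --pt "0 0 0 0 0 -0.12 1" --pt "0 0 0 -0.12 0 -0.24 1" --pt "0 0 0 -0.28 0 -0.4 1" --pt "0 0 0 -0.42 0.05 -0.55 1" --pt "0 0 0 -0.5 0.08 -0.7 0.2" --pt "0 0 0 -0.5 0.1 -0.85 0" --pt "0 0 0 -0.5 0.1 -1 0" --pt "0 0 0 -0.5 0.1 -1 0"

```text
clock: 7.37
eef_pos: [0.4247, -0.1954, 0.1611]
orientation: [0.527, -0.472, 0.528, 0.469]
wrist_force: [-0.6, 0.3, 0.5]
grip_width: 0.5
```

```bash
python3 -c "
from h import *
plan([.421,-.2745,.13])
im=button('top'); np.savez('pics/top1',im=im)"
```

```text
t 7.37 pos [ 0.4247 -0.1954  0.1611] F [-0.6  0.3  0.5] w 0.5 jaw 1.4566
turn [-0.0003 -0.0012  0.0006] shift [ 0.1571 -0.0264 -0.3947]
```

>>> arm_command --pt "0 -0.001 0 0 0 -0.1 0" --pt "0 -0.001 0 0 -0.01 -0.2 0" --pt "0 -0.001 0 0.05 -0.02 -0.3 0" --pt "0 -0.001 0 0.1 -0.026 -0.36 0" --pt "0 -0.001 0 0.14 -0.026 -0.39 0" --pt "0 -0.001 0 0.157 -0.026 -0.39 0" --pt "0 -0.001 0 0.157 -0.026 -0.39 0" --pt "0 -0.001 0 0.157 -0.026 -0.39 0"

```text
clock: 8.08
eef_pos: [0.4209, -0.2675, 0.1288]
orientation: [0.527, -0.471, 0.526, 0.473]
wrist_force: [-0.4, -0.0, 0.1]
grip_width: 0.501
```

```bash
python3 -c "
from h import *
plan([.421,-.2745,.042])
im,d=grab('scene'); save(im,'s3.png',(190,90,310,200),6); im,d=grab('top'); np.savez('pics/top2',im=im,d=d)"
```

```text
t 8.08 pos [ 0.4209 -0.2675  0.1288] F [-0.4 -0.   0.1] w 0.501 jaw 1.4611
turn [ 0.0012  0.001  -0.0004] shift [ 0.4338 -0.0048 -0.036 ]
```

View pics/s3.png

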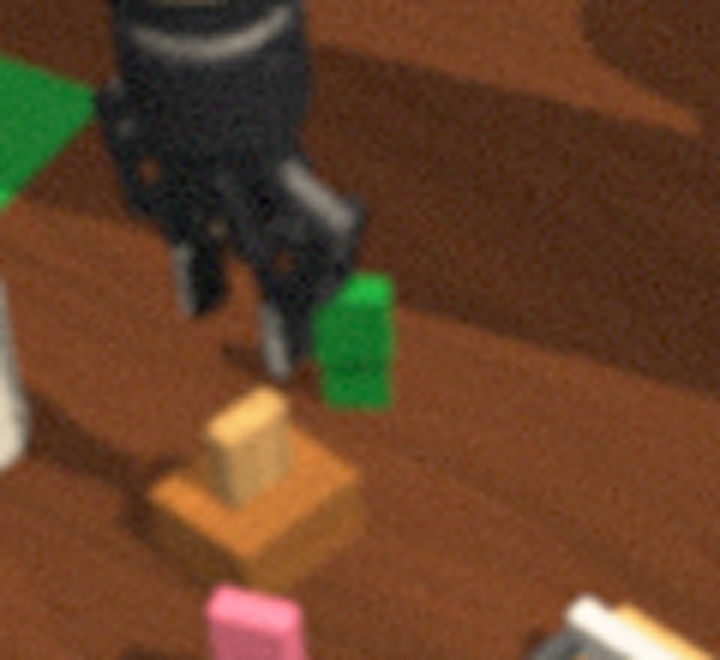

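The crop shows the open fingers ((200,300) and (275,370)) above the key's block, with the head top at (247,419). The green decoy stands behind at (355,340) and is not under the fingers.

```bash
python3 -c "
from h import *
np.set_printoptions(precision=4,suppress=True)
S=lambda l:np.array(l)/6+[190,90]-.42
H=onplane('scene',S([(205,435),(265,388),(290,405),(228,448)]),.078)[:,:2];B=onplane('scene',S([(150,492),(250,552),(362,475)]),.036)[:,:2]
print(H,H.mean(0),B,(B[0]+B[2])/2)
f=lambda d:np.arctan2(d[1],d[0])
print(f(H[0]-H[1]),f(H[3]-H[2]),f(B[1]-B[2]),f(B[1]-B[0])-np.pi/2)
"
```

```text
[[ 0.4377 -0.2842]
 [ 0.4005 -0.2811]
 [ 0.4027 -0.2656]
 [ 0.4382 -0.271 ]] [ 0.4198 -0.2755] [[ 0.4481 -0.3125]
 [ 0.4516 -0.2532]
 [ 0.3872 -0.2419]] [ 0.4176 -0.2772]
-0.08300995726232863 -0.15306629415573386 -0.17280163211678565 -0.05917321415858412
```

>>> arm_command --pt "0 0.001 0 0.05 -0.002 -0.04 0" --pt "0 0.001 0 0.12 -0.002 -0.04 0" --pt "0 0.001 0 0.2 -0.002 -0.04 0" --pt "0 0.001 0 0.27 -0.002 -0.04 0" --pt "0 0.001 0 0.34 -0.002 -0.04 0" --pt "0 0.001 0 0.39 -0.002 -0.04 0" --pt "0 0.001 0 0.43 -0.002 -0.04 0" --pt "0 0.001 0 0.433 -0.002 -0.04 0"

```text
clock: 8.85
eef_pos: [0.42, -0.2761, 0.0411]
orientation: [0.526, -0.471, 0.527, 0.472]
wrist_force: [-0.2, 1.0, 0.1]
grip_width: 0.503
```

>>> arm_command --pt "0 0 0 0 0 0 0.3" --pt "0 0 0 0 0 0 0.4" --pt "0 0 0 0 0 0 0.5" --pt "0 0 0 0 0 0 0.6" --pt "0 0 0 0 0 0 0.8" --pt "0 0 0 0 0 0 1" --pt "0 0 0 0 0 0 1" --pt "0 0 0 0 0 0 1" --newtons 40

```text
clock: 9.52
eef_pos: [0.4211, -0.277, 0.0431]
orientation: [0.527, -0.472, 0.527, 0.471]
wrist_force: [-0.9, 0.3, 6.4]
grip_width: 0.186
```

```bash
python3 -c "
from h import *
plan([.421,-.2745,.16])"
```

```text
t 9.52 pos [ 0.4211 -0.277   0.0431] F [-0.9  0.3  6.4] w 0.186 jaw 1.4604
turn [ 0.0009 -0.0006  0.0003] shift [-0.5844  0.0015  0.0111]
```

>>> arm_command --pt "0 0 0 -0.03 0 0 1" --pt "0 0 0 -0.07 0 0 1" --pt "0 0 0 -0.12 0 0 1" --pt "0 0 0 -0.18 0 0 1" --pt "0 0 0 -0.26 0 0 1" --pt "0 0 0 -0.36 0 0 1" --pt "0 0 0 -0.46 0 0 1" --pt "0 0 0 -0.5 0 0 1" --newtons 60

```text
clock: 10.18
eef_pos: [0.4217, -0.277, 0.1456]
orientation: [0.527, -0.473, 0.527, 0.47]
wrist_force: [0.5, -0.6, -0.7]
grip_width: 0.179
```

```bash
python3 -c "
from h import *
im,d=grab('scene'); np.savez('pics/s4',im=im); save(im,'s4.png',(190,60,400,260),3)
plan([.4875,.096,.15])"
```

```text
t 10.23 pos [ 0.422  -0.2773  0.1459] F [ 1.4 -0.3  1. ] w 0.182 jaw 1.4606
turn [ 0.001  -0.0011  0.0011] shift [-0.0266 -0.1201  1.8912]
```

View pics/s4.png

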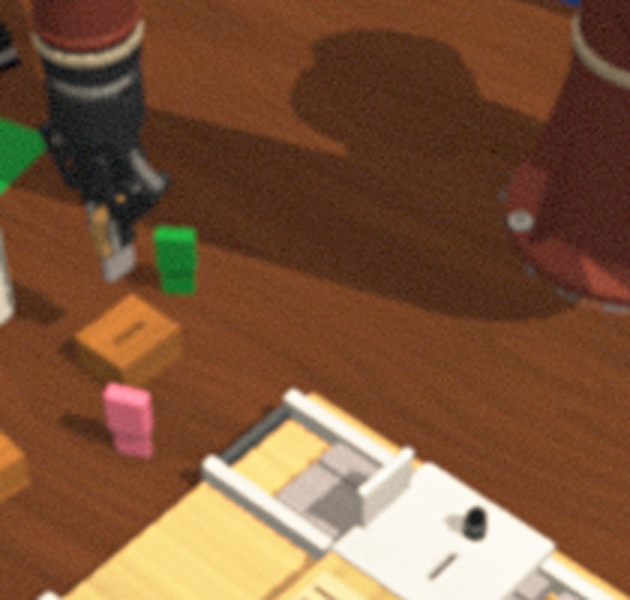

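The key is in the jaws (blade at (118,262)) and its block is empty, with the bare block slot at (130,331). The carrier slot is at (442,566) and the button at (475,523).

```bash
python3 -c "
from h import *
np.set_printoptions(precision=4,suppress=True)
sc=np.load('pics/s4.npz')['im']; tp,_=grab('top')
def slot(n,im,px,z,th,r=10):
    x,y=np.array(px).astype(int); g=im.astype(float).mean(2)[y-r:y+r+1,x-r:x+r+1]; bg=np.median(g)
    m=(g<bg*th).astype(np.uint8); k,l,st,c=cv2.connectedComponentsWithStats(m)
    i=min((i for i in range(1,k) if st[i,4]>4),key=lambda i:np.hypot(*(c[i]-r)))
    ys,xs=np.nonzero(l==i); w=bg-g[ys,xs]; P=onplane(n,np.c_[xs+x-r,ys+y-r],z)[:,:2]; mu=(P*w[:,None]).sum(0)/w.sum()
    e=np.linalg.eigh(np.cov((P-mu).T,aweights=w))[1][:,1]; e*=np.sign(e[0]); print(n,len(xs),'px',[xs.mean()+x-r,ys.mean()+y-r],'P',mu,'yaw',np.arctan(e[1]/e[0])); return mu
for n,im in(('scene',sc),('top',tp)):
    a=slot(n,im,(190+130/3,60+331/3) if n=='scene' else proj('top',[.42,-.2755,.036])[0],.036,.75)
    b=slot(n,im,(190+442/3,60+566/3) if n=='scene' else proj('top',[.488,.0945,.048])[0],.048,.85)
    print('diff',b-a)
"
```

```text
scene 21 px [np.float64(240.8095238095238), np.float64(178.57142857142858)] P [ 0.429  -0.2394] yaw -0.09557106463861298
scene 31 px [np.float64(337.1290322580645), np.float64(248.35483870967744)] P [0.4877 0.0956] yaw -0.09621871116201894
diff [0.0587 0.335 ]Traceback (most recent call last):
  File "<string>", line 12, in <module>
    a=slot(n,im,(190+130/3,60+331/3) if n=='scene' else proj('top',[.42,-.2755,.036])[0],.036,.75)
  File "<string>", line 8, in slot
    i=min((i for i in range(1,k) if st[i,4]>4),key=lambda i:np.hypot(*(c[i]-r)))
ValueError: min() iterable argument is empty
```

```bash
python3 -c "
from h import *
np.set_printoptions(precision=4,suppress=True)
sc=np.load('pics/s4.npz')['im']
print(onplane('scene',[(233,170)],.036)); print(sc[164:177,226:242].mean(2).astype(int))
print(onplane('scene',np.array([(115,344),(147,319)])/3+[190,60]-.33,.036))
tp,_=grab('top'); p=proj('top',[.488,.0945,.048])[0].astype(int); print(p); print(tp[p[1]-9:p[1]+10,p[0]-7:p[0]+8].mean(2).astype(int))
"
```

```text
[[ 0.4161 -0.276   0.036 ]]
[[122 129 132 133 130 137 135 140 135 136 130 132 135 127 133 130]
 [129 137 132 129 137 136 137 134 134 132 131 133 134 131 134 127]
 [131 131 130 136 137 138 138 133 131 132 128 127 129 129 130 132]
 [137 132 133 137 134 136 132 132 122 116 107 107 119 126 131 127]
 [131 138 137 136 137 134 132 123 108  96  94 105 115 126 127 129]
 [136 138 135 135 137 128 121 110 102  98  99 108 124 128 128 123]
 [134 136 133 131 123 114 108  99 102 114 117 129 126 126 125 120]
 [136 127 127 120 114 102  96  99 117 118 125 128 123 123 127 124]
 [139 126 118 104 102 100 103 114 122 125 127 131 122 125 127 127]
 [130 122 107 103 104 114 117 123 130 128 127 122 126 123 127 124]
 [129 122 108 106 116 119 126 131 131 125 124 130 128 128 122 117]
 [129 131 123 119 121 128 123 127 119 127 124 126 125 119 117 105]
 [133 131 127 126 128 128 125 123 122 124 123 126 120 110 104  97]]
[[ 0.4359 -0.2768  0.036 ]
 [ 0.3959 -0.2729  0.036 ]]
[297 259]
[[247 247 248 247 248 247 249 248 248 249 249 249 249 249 249]
 [247 248 248 247 247 248 248 247 247 248 248 248 248 248 249]
 [248 248
[... 362 characters left out ...]
8 248]
 [249 248 248 248 249 246 215 169 168 212 243 249 248 248 248]
 [248 248 248 248 248 245 211 163 174 215 245 249 248 249 249]
 [247 248 248 247 248 244 209 164 175 226 246 248 249 249 248]
 [248 248 248 248 248 240 192 162 173 226 247 249 248 248 248]
 [249 249 249 249 249 236 183 166 183 233 247 248 248 248 248]
 [249 249 249 249 249 236 191 171 190 235 248 249 248 248 249]
 [249 249 249 249 249 237 219 220 227 243 249 249 249 249 249]
 [249 249 249 248 249 248 247 247 248 249 249 249 249 249 249]
 [249 249 249 249 249 249 249 249 249 249 249 249 248 248 248]
 [249 249 249 249 249 249 249 249 249 249 249 249 249 249 249]
 [249 249 249 249 249 249 249 249 249 249 249 249 249 249 249]]
```

>>> arm_command --pt "0 0 0 -0.03 -0.01 0.08 1" --pt "0 0 0 -0.06 -0.02 0.2 1" --pt "0 0 0 -0.08 -0.03 0.35 1" --pt "0 0 0 -0.08 -0.04 0.5 1" --pt "0 0 0 -0.08 -0.05 0.65 1" --pt "0 0 0 -0.08 -0.06 0.8 1" --pt "0 0 0 -0.08 -0.06 0.94 1" --pt "0 0 0 -0.08 -0.06 1 1"

```text
clock: 11.0
eef_pos: [0.4536, -0.0758, 0.1569]
orientation: [0.526, -0.471, 0.527, 0.473]
wrist_force: [-0.6, 0.5, -0.6]
grip_width: 0.176
```

```bash
python3 -c "
from h import *
plan([.4905,.0945,.15])"
```

```text
t 11.0 pos [ 0.4536 -0.0758  0.1569] F [-0.6  0.5 -0.6] w 0.176 jaw 1.4623
turn [ 0.0015  0.0002 -0.0009] shift [ 0.0347 -0.0911  0.8662]
```

>>> arm_command --pt "0.001 0 0 0 -0.01 0.1 1" --pt "0.001 0 0 0 -0.03 0.25 1" --pt "0.001 0 0 0 -0.05 0.42 1" --pt "0.001 0 0 0 -0.07 0.58 1" --pt "0.001 0 0 0 -0.08 0.72 1" --pt "0.001 0 0 0 -0.091 0.82 1" --pt "0.001 0 0 0 -0.091 0.866 1" --pt "0.001 0 0 0 -0.091 0.866 1"

```text
clock: 11.67
eef_pos: [0.4911, 0.0927, 0.1568]
orientation: [0.526, -0.471, 0.528, 0.472]
wrist_force: [0.8, 0.8, -1.5]
grip_width: 0.177
```

>>> arm_command --pt "0 0 0 0.03 0 0 1" --pt "0 0 0 0.08 0 0 1" --pt "0 0 0 0.14 0 0 1" --pt "0 0 0 0.2 0 0 1" --pt "0 0 0 0.24 0 0 1" --pt "0 0 0 0.26 0 0 1" --pt "0 0 0 0.26 0 0 1" --pt "0 0 0 0.26 0 0 1"

```text
clock: 12.33
eef_pos: [0.4918, 0.0907, 0.1059]
orientation: [0.527, -0.471, 0.528, 0.471]
wrist_force: [-0.5, 0.8, -0.4]
grip_width: 0.179
```

```bash
python3 -c "
from h import *
plan([.4905,.0945,.096])
im,_=grab('scene'); np.savez('pics/s5',im=im); save(im,'s5.png',(290,190,390,280),6)
im,_=grab('top'); np.savez('pics/top5',im=im)"
```

```text
t 12.33 pos [0.4918 0.0907 0.1059] F [-0.5  0.8 -0.4] w 0.179 jaw 1.4565
turn [-0.0003 -0.0004 -0.0002] shift [0.0496 0.0085 0.0184]
```

View pics/s5.png

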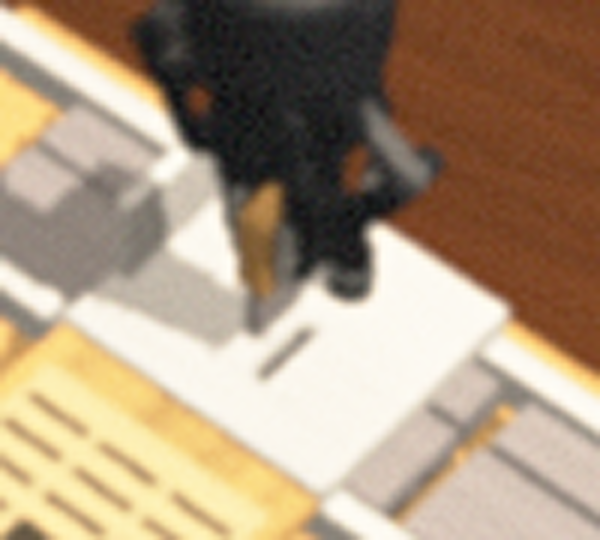

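The crop shows the blade just above the mouth: its lower left end is at (251,333), and the slot runs from (260,378) to (314,330). Next I compare the blade's position with the slot in this same camera.

```bash
python3 -c "
from h import *
np.set_printoptions(precision=4,suppress=True)
C=lambda l:np.array(l)/6+[290,190]-.42
print('slot ends',onplane('scene',C([(260,378),(314,330),(287,353)]),.048)[:,:2])
print('blade end (z .066/.070)',onplane('scene',C([(251,335)]),.066)[:,:2],onplane('scene',C([(246,328)]),.070)[:,:2])
t=np.array([.4918,.0907,.066])
for o in(13,15,-13,-15): print(o,(proj('scene',t+RX*o/1000+[0,0,.004*(abs(o)==15)])[0]-[290,190]+.42)*6)
im=np.load('pics/s5.npz')['im']; print(im[236:252,328:346].mean(2).astype(int))
"
```

```text
slot ends [[0.5037 0.0943]
 [0.4719 0.0988]
 [0.4875 0.0963]]
blade end (z .066/.070) [[0.5   0.087]] [[0.501  0.0852]]
13 [249.1431 345.435 ]
15 [246.1492 342.1621]
-13 [291.8766 305.4968]
-15 [295.5608 296.0414]
[[242 202 134  98  96 106 114 100 105 108  98  85  99 131 161 164 123  83]
 [228 206 162 120 100 110 115 113 111 119 115 123 153 191 201 185 129  84]
 [205 199 184 136 105 109 123 119 128 130 130 150 194 233 237 221 168 105]
 [186 189 170 134 106 109 128 131 135 138 144 175 223 244 247 242 221 173]
 [183 179 164 129 110 119 129 136 135 141 164 210 238 248 249 247 245 236]
 [184 181 161 126 113 128 136 135 146 170 206 235 243 247 247 247 246 246]
 [187 183 161 125 112 128 138 147 166 209 233 242 245 245 247 245 247 247]
 [185 180 158 123 110 127 147 176 215 235 244 241 237 236 240 243 246 247]
 [185 183 167 135 116 136 174 217 241 242 240 225 209 206 223 236 244 245]
 [186 203 204 175 149 168 206 234 242 238 223 187 161 174 207 235 243 245]
 [208 232 237 224 210 215 228 238 236 222 197 154 147 185 227 241 245 246]
 [232 243 245 241 239 240 237 234 219 192 163 156 184 224 241 245 244 245]
 [243 245 245 246 244 243 236 218 189 164 156 185 226 242 245 244 244 246]
 [244 246 246 246 242 235 215 183 156 157 195 229 243 246 245 244 245 245]
 [243 244 245 243 235 218 183 156 150 193 234 246 246 246 244 244 243 245]
 [244 243 244 240 226 188 154 158 192 229 243 244 245 245 246 244 245 244]]
```

>>> arm_command --pt "0 0 0 0.01 0 0.01 1" --pt "0 0 0 0.02 0 0.02 1" --pt "0 0 0 0.03 0 0.03 1" --pt "0 0 0 0.04 0 0.03 1" --pt "0 0 0 0.05 0 0.03 1" --pt "0 0 0 0.06 0 0.03 1" --pt "0 0 0 0.07 0 0.03 1" --pt "0 0 0 0.07 0 0.03 1"

```text
clock: 13.1
eef_pos: [0.4923, 0.097, 0.0915]
orientation: [0.527, -0.471, 0.528, 0.471]
wrist_force: [0.6, 0.5, -1.0]
grip_width: 0.174
```

```bash
python3 -c "
from h import *
plan([.4905,.0945,.06])
im,_=grab('scene'); np.savez('pics/s6',im=im); save(im,'s6.png',(315,215,365,260),13)"
```

```text
t 13.1 pos [0.4923 0.097  0.0915] F [ 0.6  0.5 -1. ] w 0.174 jaw 1.4571
turn [-0.0001 -0.0004 -0.0003] shift [ 0.1578  0.0073 -0.0131]
```

View pics/s6.png

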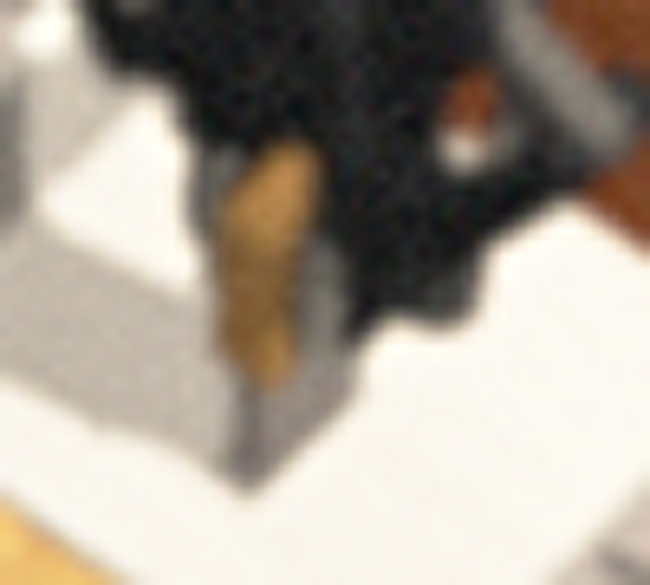

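The crop shows the blade's lower edge from (245,492) to (355,400), now covering the slot's line ((241,497) to (361,396)), so it is aligned to within about 1–2 mm. I descend slowly while watching the force.

>>> arm_command --pt "0 0 0 0.005 0 0 1" --pt "0 0 0 0.01 0 0 1" --pt "0 0 0 0.015 0 0 1" --pt "0 0 0 0.02 0 0 1" --pt "0 0 0 0.025 0 0 1" --pt "0 0 0 0.03 0 0 1" --pt "0 0 0 0.035 0 0 1" --pt "0 0 0 0.04 0 0 1"

```text
clock: 13.82
eef_pos: [0.4934, 0.0967, 0.0856]
orientation: [0.528, -0.472, 0.528, 0.47]
wrist_force: [1.4, -3.9, -1.0]
grip_width: 0.18
```

>>> arm_command --pt "0 0 0 0 0 -0.004 1" --pt "0 0 0 0 0 -0.007 1" --pt "0 0 0 0.005 0 -0.007 1" --pt "0 0 0 0.01 0 -0.007 1" --pt "0 0 0 0.015 0 -0.007 1" --pt "0 0 0 0.02 0 -0.007 1" --pt "0 0 0 0.025 0 -0.007 1" --pt "0 0 0 0.03 0 -0.007 1"

```text
clock: 14.48
eef_pos: [0.4923, 0.0952, 0.0791]
orientation: [0.527, -0.471, 0.528, 0.47]
wrist_force: [-1.6, -2.2, -0.8]
grip_width: 0.178
```

Forces are falling and the key is going in. I move slightly more towards −y and down.

>>> arm_command --pt "0 0 0 0.005 0 -0.002 1" --pt "0 0 0 0.01 0 -0.004 1" --pt "0 0 0 0.015 0 -0.004 1" --pt "0 0 0 0.02 0 -0.004 1" --pt "0 0 0 0.025 0 -0.004 1" --pt "0 0 0 0.03 0 -0.004 1" --pt "0 0 0 0.035 0 -0.004 1" --pt "0 0 0 0.04 0 -0.004 1"

```text
clock: 15.15
eef_pos: [0.4916, 0.0949, 0.0697]
orientation: [0.527, -0.471, 0.528, 0.471]
wrist_force: [-5.7, 0.3, 2.7]
grip_width: 0.18
```

>>> arm_command --pt "0 0 0 0 0.003 0 1" --pt "0 0 0 0.005 0.006 0 1" --pt "0 0 0 0.01 0.006 0 1" --pt "0 0 0 0.015 0.006 0 1" --pt "0 0 0 0.02 0.006 0 1" --pt "0 0 0 0.025 0.006 0 1" --pt "0 0 0 0.03 0.006 0 1" --pt "0 0 0 0.035 0.006 0 1"

```text
clock: 15.82
eef_pos: [0.4914, 0.0949, 0.063]
orientation: [0.527, -0.471, 0.528, 0.47]
wrist_force: [-1.5, -0.2, -0.3]
grip_width: 0.178
```

>>> arm_command --pt "0 0 0 0.005 0.001 0 1" --pt "0 0 0 0.01 0.002 0 1" --pt "0 0 0 0.015 0.002 0 1" --pt "0 0 0 0.02 0.002 0 1" --pt "0 0 0 0.025 0.002 0 1" --pt "0 0 0 0.03 0.002 0 1" --pt "0 0 0 0.035 0.002 0 1" --pt "0 0 0 0.04 0.002 0 1"

```text
clock: 16.48
eef_pos: [0.4908, 0.095, 0.0551]
orientation: [0.527, -0.471, 0.528, 0.471]
wrist_force: [-5.4, -0.6, 21.3]
grip_width: 0.18
```

The head is seated: the TCP is at 0.055, which is the expected seating height, with 21 N upward. I release and lift.

>>> arm_command --pt "0 0 0 0 0 0 0.5" --pt "0 0 0 0 0 0 0.3" --pt "0 0 0 0 0 0 0.2" --pt "0 0 0 0 0 0 0.1" --pt "0 0 0 0 0 0 0" --pt "0 0 0 0 0 0 0" --pt "0 0 0 0 0 0 0" --pt "0 0 0 0 0 0 0"

```text
clock: 17.15
eef_pos: [0.4907, 0.095, 0.055]
orientation: [0.527, -0.471, 0.528, 0.471]
wrist_force: [-0.3, 0.4, -0.0]
grip_width: 0.5
```

>>> arm_command --pt "0 0 0 -0.03 0 0 0" --pt "0 0 0 -0.08 0 0 0" --pt "0 0 0 -0.15 0 0 0" --pt "0 0 0 -0.25 0 0 0" --pt "0 0 0 -0.4 0 0 0" --pt "0 0 0 -0.55 0 0 0" --pt "0 0 0 -0.7 0 0 0" --pt "0 0 0 -0.75 0 0 0"

```text
clock: 17.82
eef_pos: [0.4926, 0.0953, 0.2102]
orientation: [0.529, -0.472, 0.526, 0.469]
wrist_force: [1.2, 0.6, 0.7]
grip_width: 0.5
```

>>> arm_command --pt "0 0 0 0 0 -0.15 0" --pt "0 0 0 0 0 -0.3 0" --pt "0 0 0 0 0 -0.45 0" --pt "0 0 0 0 0 -0.6 0" --pt "0 0 0 0 0 -0.75 0" --pt "0 0 0 0 0 -0.9 0" --pt "0 0 0 0 0 -1 0" --pt "0 0 0 0 0 -1 0"

```text
clock: 18.48
eef_pos: [0.4678, -0.1068, 0.2057]
orientation: [0.528, -0.471, 0.529, 0.469]
wrist_force: [1.0, -0.6, -0.2]
grip_width: 0.5
```

```bash
python3 -c "
from h import *
a,_=grab('scene'); np.savez('pics/s7',im=a); b,d=grab('top'); np.savez('pics/top7',im=b,d=d)
A=cv2.resize(a[200:280,290:390],(500,400),interpolation=cv2.INTER_CUBIC); B=cv2.resize(b[220:300,270:330],(300,400),interpolation=cv2.INTER_CUBIC)
save(np.hstack([A,B]),'f.png')
s=arm.sense(); print(s['clock'],s['wrist_force'].round(1),s['eef_pos'])"
```

```text
18.5833 [-0.3 -0.   0.2] [ 0.46788832 -0.10400539  0.20556098]
```

View pics/f.png

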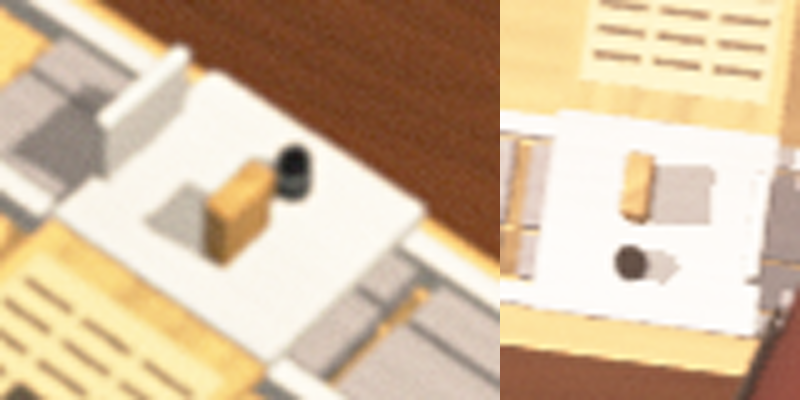

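The view shows the head sitting on the plate (scene part (238,215), top part (637,187)), upright, beside the button, with the carrier still in place. One depth check of the head, button and plate heights, then I hand in.

```bash
python3 -c "
from h import *
np.set_printoptions(precision=4,suppress=True)
t=np.load('pics/top7.npz'); d=t['d']
for n,(x,y) in dict(head=(270+(637-500)/5,220+187/5),button=(270+(631-500)/5,220+263/5),plate=(270+(700-500)/5,220+270/5)).items():
    q=[(x+i,y+j) for i in(-1,0,1) for j in(-1,0,1)]; P=depthpt('top',q,d); print(n,np.median(P,0))
s=np.load('pics/s7.npz')['im']; C=lambda l:np.array(l)/5+[290,200]-.4
print('head bottom corner on plate', onplane('scene',C([(222,268),(205,248),(270,227)]),.048)[:,:2])
"
```

```text
head [0.4871 0.093  0.09  ]
button [0.4449 0.0964 0.0754]
plate [0.4443 0.0579 0.0481]
head bottom corner on plate [[0.5038 0.0974]
 [0.4985 0.0844]
 [0.4707 0.1028]]
```

```bash
python3 -c "
from h import *
for f,P in(('top0',[.4325,-.0217,.077]),('top7',[.4449,.0964,.075])):
    d=np.load('pics/%s.npz'%f)['d']; x,y=proj('top',P)[0].round(); q=[(x+i,y+j) for i in(-2,-1,0,1,2) for j in(-2,-1,0,1,2)]; z=depthpt('top',q,d)[:,2]; print(f,np.sort(z)[-12:].round(4))
"
```

```text
top0 [0.0764 0.0764 0.0776 0.0785 0.079  0.0793 0.0796 0.0798 0.0802 0.0805
 0.0809 0.0812]
top7 [0.0722 0.0724 0.0728 0.0728 0.0739 0.0744 0.0757 0.0761 0.0769 0.0799
 0.0805 1.7938]
```

The button now reads about 4 mm lower than at the start (median about 0.075, against 0.079), so the plunger is down. I hand in.

```bash
python3 -c "
from h import *
arm.close_job(); print(arm.sense()['clock'])"
```

```text
the job is handed in; nothing more can be done
the job is handed in; nothing more can be done
```

I pushed the carrier by its tab until it clicked into the first station, about 0.122 m from where it started. I then took the key out of its block, lowered it into the carrier's slot and let go. I handed the job in at about 18.6 s of the 64 s allowed.

**Station:** the slot stayed put when I moved the pusher 2.4 mm further, and there was no force on it. The button's top reads about 4 mm lower than at the start, but that depth reading is noisy, around 2 mm either way.

**Key:** it stands upright with the top of its head at 0.090 m, which matches being pushed fully down (33 mm below the mouth). It pushed back with 21 N as it seated.

**Camera disagreement:** the two cameras disagreed by 2–3 mm on where the slot was, so I made the final alignment of the key by feel. The force at the wrist stayed at about 21 N or below at every reading I took.

**Other things on the desk:** the arm was well clear of everything when I handed in. I kept the moves away from the other things but did not measure them again at the end.

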